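# Load the filter cell and hold the vacuum plunger at its mark

## Task

Load the filter cell into the test stand: stack the blue body, then the orange spacer ring, then the steel top disc flat and squarely inside the nest of four posts, letting go of each. Then pull the stand's spring-return vacuum plunger out by its black paddle until its pointer is level with the white line of the red clip, and finish the program while still holding it there, because it springs back if let go. Leave the bottles and the beaker standing where they are.

Things in the scene. Friction and masses are not known exactly. Their poses are not given: they have to be found in the camera images.
- test_stand: Fixed grey vacuum test stand, base 100 x 265 x 8 mm, turned up to 0.25 rad. Origin on the table; z up, +y the way the plunger pulls out, -x its front (towards the robot). Along y: nest at the -y end, a lying pump barrel (y -44 to -2 mm, top 53 mm over the table), the plunger. A scale rail (top 20 mm up) runs along y at x = -40 mm.
- nest_floor (a point): Centre of the nest's floor, a round pad 12 mm above the table, at (0, -85, 12) mm in the stand, same axes. Four 8 mm steel posts at x, y = +-20.2 mm from it, straight to 36 mm above this floor, then tapered to 46 mm, enclose a 49 mm circle for the 46 mm parts. Fingers fit the 32 mm gaps between posts; closing along the stand's x keeps clear of the barrel.
- cell_body: Loose blue disc with a white filter face, 46 mm diameter, 16 mm high, flat, about 60 g. Origin at the centre of its underside, z up. Goes at the bottom: origin at the nest floor.
- spacer: Loose orange ring, 46 mm outside, 28 mm inside diameter, 10 mm high, about 30 g. Origin at the centre of its underside. Goes on the blue disc, with its origin 16 mm above the nest floor.
- top_disc: Loose steel disc, 46 mm diameter, 10 mm high, with a brass button 16 mm in diameter and 5 mm high on top, about 80 g. Origin at the centre of its underside. Goes on the spacer, button up: origin 26 mm above the nest floor. The three parts lie flat on the table, and which lies where changes.
- paddle (a point): Middle of the top edge of the plunger's black paddle, 85 mm above the table; moves with it. Upright plate 10 mm thick along the stand's y, 34 mm wide along x, 22 to 85 mm above the table. A 10 mm rod (top 39 mm above the table) joins it to the barrel, whose end is 67 mm behind it at home: pinch the paddle along y, above the rod.
- pointer (a point): White tip of the plunger's pointer, moves with it, 42 mm in front (-x) of the paddle's middle, at the same y in the stand, 27.5 mm above the table, just over the rail and the red clip.
- plunger (a joint): Travel of the plunger in m: 0 home, grows as it is pulled out along the stand's +y, stop at 0.055. A spring pulls it back: 3 N at home, plus 0.2 N per mm.
- mark (a point): Centre of the white line across the top of the small red clip (16 x 6 x 5 mm) on the scale rail, 25 mm above the table; axes as the stand's. The clip is fixed, at a different place each time, 20 to 40 mm of plunger travel from home. The pointer is level with it when both have the same y in the stand.
- brown_bottle: Bystander: brown bottle, 60 mm diameter, 118 mm high, loose; origin under its centre.
- white_bottle: Bystander: white bottle with a blue cap, 48 mm diameter, 98 mm high, loose; origin under its centre.
- beaker: Bystander: small clear beaker, 46 mm diameter, 60 mm high, loose; origin under its centre.
Mind the look-alikes: they are no part of the job. Leave any green or turquoise look-alike of the top_disc alone.

How it is judged:
On the way, in this order (a step that is already met when the one before it is completed fails the run):
1. the blue body lies flat in the nest, let go (z of cell_body in the frame of nest_floor between -0.002 and 0.002 m and horizontal distance between cell_body and nest_floor below 0.004 m and angle between cell_body's own z axis and vertical below 0.08 rad and contact force between the fingers and cell_body below 0.5 N), for 0.2 s.
2. the spacer lies flat on it inside the posts, let go (all of step 1 and z of spacer in the frame of nest_floor between 0.014 and 0.018 m and horizontal distance between spacer and nest_floor below 0.004 m and angle between spacer's own z axis and vertical below 0.08 rad and contact force between the fingers and spacer below 0.5 N), for 0.2 s.
3. the top disc lies flat on the spacer inside the posts, let go (all of step 2 and z of top_disc in the frame of nest_floor between 0.024 and 0.028 m and horizontal distance between top_disc and nest_floor below 0.004 m and angle between top_disc's own z axis and vertical below 0.08 rad and contact force between the fingers and top_disc below 0.5 N), for 0.2 s.
4. the pointer is pulled to the mark (y of pointer in the frame of mark between -0.004 and 0.004 m and contact force between the fingers and plunger above 1.5 N), for 0.2 s.
At the end, for the whole second after the job is handed in: Body, spacer, disc stacked in that order in the nest, not held: height within 2 mm, centred within 4 mm, tilt under 0.08 rad. Plunger still, pointer within 4 mm of the white line along the pull, held by the fingers (over 1.5 N). Bottles and beaker upright, within 30 mm of their start (all of step 3 and all of step 4 and velocity of joint plunger between -0.01 and 0.01 m/s and distance of each of brown_bottle, white_bottle, beaker from where it was at the start of the episode below 0.03 m and angle between each of brown_bottle, white_bottle, beaker's own z axis and vertical below 0.15 rad); the arm keeps its last pose, push and grip.
It fails at once if a bottle or the beaker is moved over 40 mm or tipped over (distance of any of brown_bottle, white_bottle, beaker from where it was at the start of the episode above 0.04 m or angle between any of brown_bottle, white_bottle, beaker's own z axis and vertical above 0.5 rad).
It also fails if it takes over 72 s, if anything falls off the work surface, if the arm or the gripper's body presses on something with over 40 N, if the wrist force passes 120 N, or if a joint passes its speed limit or range.

## Robot

A 6-joint arm with a two-finger parallel gripper is mounted at the origin on a cart in front of the work surface, level with it; the furniture and walls round the work are solid. World frame = base frame: x ahead of the robot, y to its left, z up, the work surface at z = 0. Lengths are in m, angles in rad, forces in N, time in s.
With the tool pointing down it reaches from about 0.35 to 0.775 m from the base axis. Payload 7.3 kg.
Tool frame: the origin (TCP) lies at the very end of the fingers, on their centre line; the grasp point (between the pads) lies 19 mm behind it; z points along the fingers, y is the line along which they close (so a half turn about z gives the same grasp; the last joint's range is limited). The gripper opens to 92 mm and grips with 3 to 60 N. Pads are 19 mm wide; open, the fingers measure 130 mm over their backs; the gripper's body (75 mm by 190 mm) begins 47 mm behind the grasp point.
Start: joints at [-1.295, 0.342, 1.524, -0, 1.275, -0.146], TCP at [0.215, -0.479, 0.227] pointing down, gripper open.
Joint ranges: [-2.53, 2.53], [-0.77, 2.02], [0.04, 2.7], [-1, 4.14], [0.28, 2.66], [-3.11, 3.11]. Speed limits (rad/s): [2.57, 2.57, 3.14, 3.14, 3.14, 3.14].

## Interface

Orientations are given as [roll, pitch, yaw] about the fixed x, y, z axes, in that order (R = Rz(yaw) Ry(pitch) Rx(roll)).
In Python, from cell import robot gives the robot as it stands.
- The arm moves only by the tool apply_moves, never from a script. Its argument "motion" is text: rows parted by semicolons, each of 7 numbers parted by spaces: the opening in per cent of the stroke, from 0 (shut) to 100 (fully open), then the shift along the tool's x, y, z in cm, then the turn, a rotation vector about the tool's x, y, z in rad. A call has 1 to 20 rows; each row shifts and turns the commanded pose from where the row before left it, along the tool's axes as they then stand; what a row does not reach is not made up. A row lasts 1/8 s, in which the tool goes at most 62.5 mm and 10.7 degrees, less where a joint would pass 70% of its speed; a pose out of reach is approached as far as the arm can. A call with a gripper value outside its range is refused whole. The fingers move at their own pace and stop on an object; "force" is the grip in N (left out, the last holds). Time passes only in rows, so rows that do not move let the fingers close. It gives the time, the measured TCP pose, the force, the opening and the grip force at its end, in the units of the state.
- robot.observe(): the state, without advancing time (a new reading comes with each control period).
- robot.read_camera(name): name is "side" or "top"; returns a dict with "img" (384x512x3 uint8, red, green, blue), "fovy" (degrees; the focal length in pixels is half the picture's height over the tangent of half this angle, whatever the lens; pixels are square), "cx", "cy" (the principal point, pixels), "R" (3x3) and "t" (3): a world point X has camera coordinates R X + t. Camera axes: x right, y down, z forward; pixel columns grow to the right and rows downward; lengths in m; the calibration is good to about 2 mm. A picture is of the moment at which its call begins. There is no depth.
- robot.hand_in(): hands the job in; it is judged then, once.
Trained networks look in a picture, given as the dict that the camera call returned (one of the last four; its "shot" number tells which), for a name from the list of things; names that differ only in an ending like _2 or _b are one class to them, and where a whole thing is asked for, a point or a joint stands for the part that bears it (a point fixed in the world has none). Each returns a list of dicts, best first, with "score" (0 to 1); they miss things now and then, are a little off and sometimes report something else, mostly with a low value. They report only what shows in the picture. A call takes as long as a camera call. They do not tell look-alikes from the thing itself.
- robot.search_frame(target, picture): "centre" ([x, y, z] in m, in world coordinates, good to about 4 mm: the middle of the surface that is visible of it).
- robot.trace(target, picture): "pixels" (384x512 bool, what is visible of it).
The state is a dict: "time": time; "qpos": joint angles; "qvel": joint speeds; "joint_efforts": joint torques, N m; "tool_pos": TCP position; "tool_rot": TCP orientation; "contact_force": force on the tool from outside, world axes, zero at the start; "torque": the same for the moment, N m; "opening": finger opening in m; "grip_force": force on a finger pad.
Only numpy, scipy, OpenCV 4.12 (cv2) and the standard library are available. Lean on these libraries where they do the work, as an engineer would, in place of code of your own. Each camera call takes 0.05 s, during which the arm holds its last target. There are 200 camera calls.

## Working session

There is one attempt and no reset: what is moved stays moved. The work goes in short steps, Python scripts to look and compute and a tool call to move; the robot and the scene stay as the last step left them, time stands still between calls to the robot, and variables do not carry over. Pictures are saved under pics/ and viewed, at most 10 in all, crops included, and the job is handed in when it is done.

Besides the shell and the picture viewer there is one more tool, called after "Call:" as name(argument=value, ...) on one line, values as JSON. apply_moves: Moves the arm, as the interface text tells. Its arguments: {"type":"object","properties":{"motion":{"type":"string"},"force":{"type":"number"}},"required":["motion"]}

```bash
mkdir -p pics; cat > h.py <<'E'
import numpy as np, cv2
from cell import robot
def f(c): return 192/np.tan(np.radians(c['fovy'])/2)
def proj(c,X):
    p=c['R']@np.array(X)+c['t']; return np.array([c['cx'],c['cy']])+f(c)*p[:2]/p[2]
def back(c,uv,z):
    R=np.array(c['R']);d=R.T@np.array([(uv[0]-c['cx'])/f(c),(uv[1]-c['cy'])/f(c),1]);o=-R.T@np.array(c['t'])
    return o+d*(z-o[2])/d[2]
E
python3 - <<'E'
from h import *
ims=[]
for n in('top','side'):
    c=robot.read_camera(n); cv2.imwrite(f'pics/{n}0.png',cv2.resize(c['img'][:,:,::-1],(768,576)))
    print(n,c['fovy'],-np.array(c['R']).T@c['t'])
    for t in('test_stand','cell_body','spacer','top_disc','paddle','pointer','mark','nest_floor','brown_bottle','white_bottle','beaker'):
        for fn in ('search_frame',):
            try:
                for d in robot.search_frame(t,c): print(t,np.round(d['centre'],3),round(d['score'],2),np.round(proj(c,d['centre'])))
            except Exception as e: print(t,e)
print(robot.observe())
E
```

```text
top 45.133967172831795 [ 0.30563725 -0.07291401  1.43205713]
test_stand [0.619 0.001 0.006] 0.56 [242. 168.]
cell_body [ 0.454 -0.254  0.019] 0.62 [324. 220.]
spacer [ 0.545 -0.3    0.012] 0.68 [338. 191.]
top_disc [ 0.358 -0.11   0.013] 0.63 [277. 251.]
top_disc [ 0.443 -0.087  0.008] 0.54 [270. 223.]
top_disc [ 0.45  -0.171  0.013] 0.54 [297. 221.]
top_disc [ 0.339 -0.031  0.011] 0.51 [251. 257.]
top_disc [ 0.449 -0.255  0.021] 0.51 [325. 221.]
pointer [0.624 0.05  0.038] 0.53 [226. 164.]
nest_floor [ 0.616 -0.002  0.007] 0.66 [243. 169.]
brown_bottle [ 0.474 -0.469  0.086] 0.75 [400. 211.]
white_bottle [0.49  0.368 0.071] 0.65 [117. 205.]
beaker [0.424 0.321 0.023] 0.52 [136. 228.]
side 55.952215409405134 [0.41242867 0.8753715  0.7889908 ]
test_stand [0.619 0.054 0.005] 0.83 [212. 236.]
cell_body [ 0.444 -0.245  0.018] 0.41 [274. 184.]
spacer [ 0.545 -0.298  0.009] 0.54 [249. 176.]
spacer [0.491 0.388 0.076] 0.21 [236. 318.]
spacer [0.414 0.322 0.038] 0.21 [271. 307.]
top_disc [ 0.357 -0.107  0.011] 0.65 [296. 210.]
top_disc [ 0.444 -0.083  0.01 ] 0.55 [271. 212.]
top_disc [ 0.342
[... 444 characters left out ...]
35] 0.72 [270. 307.]
{'time': 1.2, 'qpos': array([-1.29498203e+00,  3.42046423e-01,  1.52408056e+00, -2.25857692e-06,
        1.27539505e+00, -1.46021977e-01]), 'qvel': array([-0.00049997, -0.00126607, -0.00058699,  0.0001201 ,  0.00093052,
       -0.0010086 ]), 'joint_efforts': array([ 9.17759462e-04, -4.31134951e+01, -2.44478792e+01,  7.21921725e-02,
        4.82605712e-02,  2.09438440e-05]), 'tool_pos': array([ 0.21497145, -0.47900255,  0.22672319]), 'tool_rot': array([3.14152309e+00, 1.24142841e-05, 4.21836935e-01]), 'contact_force': array([ 0.4754858 , -0.05364125,  0.09566453]), 'torque': array([ 0.06108169, -0.01547642, -0.02941453]), 'grip_force': 0.0, 'opening': 0.09208193010007229}
```

View pics/top0.png

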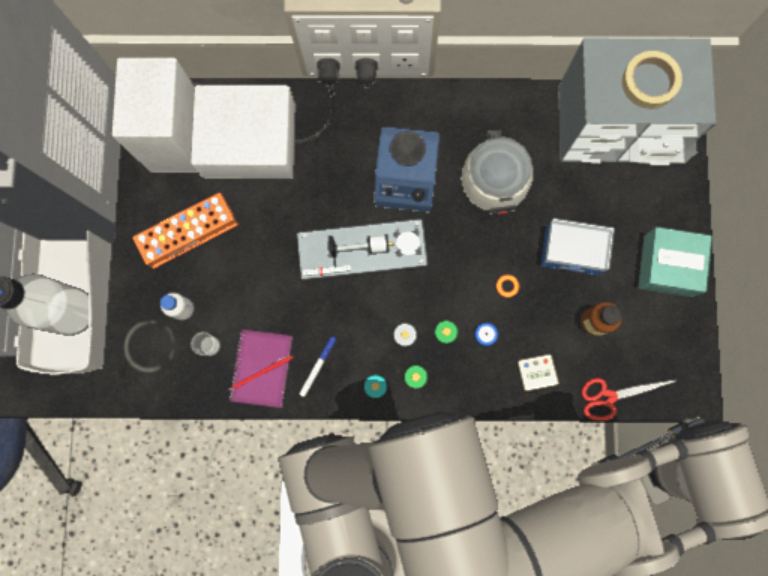

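View pics/side0.png

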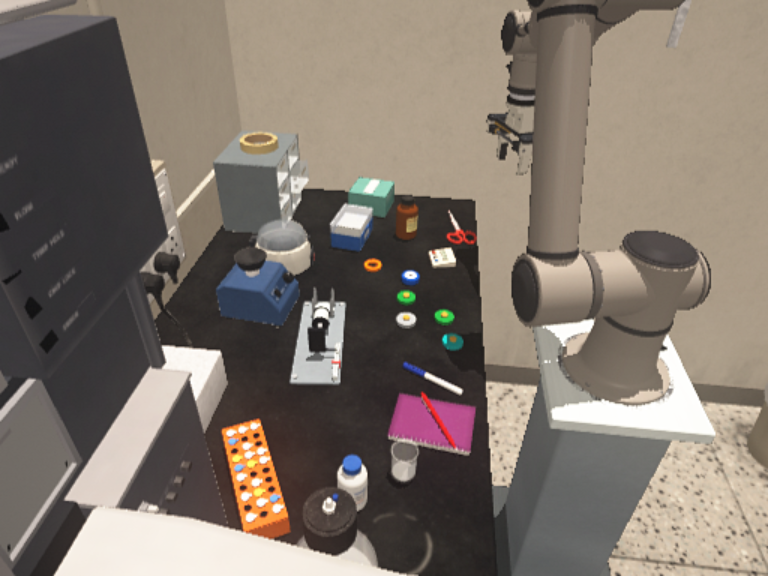

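Candidates in the top view (768-wide px): silver disc with yellow button (405,335), which I take as the top disc. Green (447,332), green (416,377) and turquoise (375,386) are look-alikes. The blue body is at (487,334), the orange ring at (508,286), and a tan ring on the cabinet (653,78) is not it. I'll check this in a crop and measure the stand.

```bash
cat > meas.py <<'E'
from h import *
def blob(c,m,z,uv0=None):
    n,l,s,ce=cv2.connectedComponentsWithStats(m.astype('uint8'))
    for i in range(1,n):
        if s[i,4]>3: print('   ',s[i,4],np.round(ce[i],2),np.round(back(c,ce[i],z),4))
E
python3 - <<'E'
from meas import *
c=robot.read_camera('top'); im=c['img']
a=cv2.resize(im[135:265,190:352,::-1],None,fx=4.9,fy=4.6 and 4.9,interpolation=cv2.INTER_CUBIC)[:600]
cv2.imwrite('pics/crop1.png',a[:,:794])
for t in('cell_body','spacer','top_disc'):
    for d in robot.trace(t,c):
        p=d['pixels'];ys,xs=np.nonzero(p);(cc,wh,_)=cv2.minAreaRect(np.c_[xs,ys].astype('float32'))
        m=(xs.mean(),ys.mean());print(t,round(d['score'],2),len(xs),np.round(m,2),np.round(wh,1),np.round(back(c,m,{'cell_body':.014,'spacer':.008,'top_disc':.008}[t]),4),im[p].mean(0).round())
for d in robot.trace('test_stand',c)[:1]:
    p=d['pixels'];ys,xs=np.nonzero(p);W=np.array([back(c,(x,y),.008)[:2] for x,y in zip(xs,ys)]).astype('float32')
    print('stand',cv2.minAreaRect(W),np.array(cv2.boxPoints(cv2.minAreaRect(W))))
hsv=cv2.cvtColor(im,cv2.COLOR_RGB2HSV).astype(int)
r=(hsv[...,1]>120)&((hsv[...,0]<6)|(hsv[...,0]>172)); r[:150]=0;r[195:]=0;r[:,:195]=0;r[:,290:]=0
blob(c,r,.025)
c=robot.read_camera('side'); im=c['img']
a=cv2.resize(im[180:265,180:245,::-1],None,fx=7,fy=7,interpolation=cv2.INTER_CUBIC)
cv2.imwrite('pics/crop2.png',a)
for d in robot.trace('test_stand',c)[:1]: print(d['pixels'].sum())
E
```

```text
cell_body 0.55 156 [323.32 222.05] [13. 13.] [ 0.4479 -0.2518  0.014 ] [178. 199. 233.]
cell_body 0.39 217 [135.93 228.98] [14. 18.] [0.4232 0.3252 0.014 ] [147. 147. 138.]
spacer 0.47 109 [336.92 190.09] [13. 13.] [ 0.549  -0.2963  0.008 ] [235. 161.  71.]
top_disc 0.75 164 [269.44 222.65] [14. 13.] [ 0.4457 -0.086   0.008 ] [226. 224. 208.]
top_disc 0.63 175 [249.65 257.31] [14. 14.] [ 0.3389 -0.0259  0.008 ] [ 63. 134. 122.]
top_disc 0.56 135 [277.05 251.14] [12. 12.] [ 0.3582 -0.1097  0.008 ] [122. 215. 116.]
stand ((0.6253198385238647, 0.006004169583320618), (0.09931904822587967, 0.2619946599006653), 6.990342617034912) [[ 0.56008685  0.12998408]
 [ 0.5919721  -0.13006309]
 [ 0.69055283 -0.11797574]
 [ 0.65866756  0.14207143]]
1718
```

View pics/crop1.png

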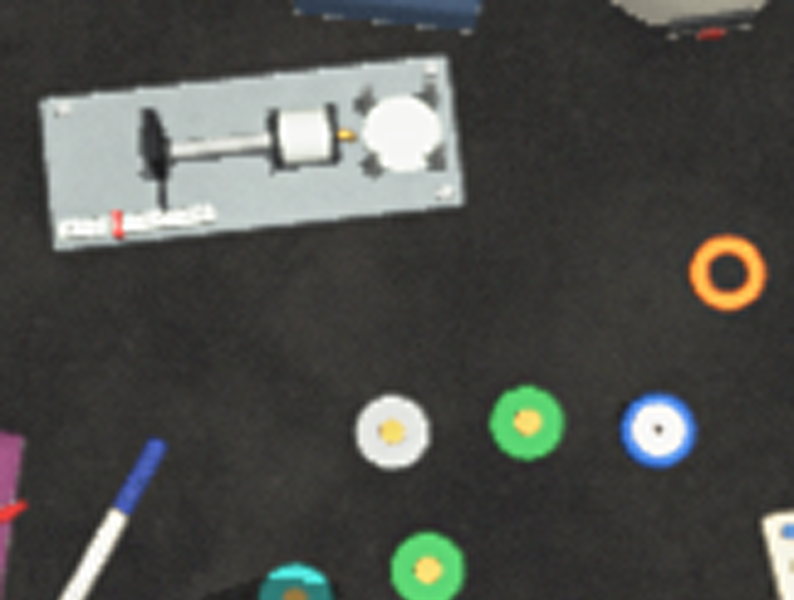

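View pics/crop2.png

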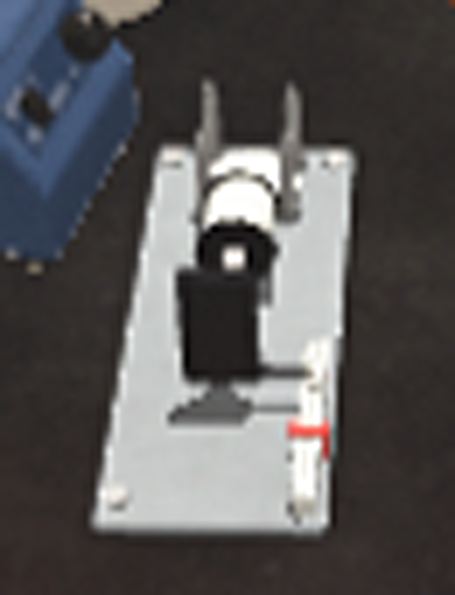

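```bash
cat > m2.py <<'E'
from meas import *
K=8
def up(c,x0,x1,y0,y1): return cv2.resize(c['img'][y0:y1,x0:x1],None,fx=K,fy=K,interpolation=cv2.INTER_CUBIC)
def px(p,x0,y0): return (np.array(p)+.5)/K-.5+[x0,y0]
def comps(m):
    n,l,s,ce=cv2.connectedComponentsWithStats(m.astype('uint8')); return [(s[i,4],ce[i],l==i) for i in range(1,n) if s[i,4]>200]
E
python3 - <<'E'
from m2 import *
c=robot.read_camera('top')
x0,y0=190,138;a=up(c,190,295,138,192).astype(int);g=a.max(2)
big=max(comps(g>105),key=lambda t:t[0]);cn,_=cv2.findContours(big[2].astype('uint8'),0,2)
P=cn[0][:,0];W=np.array([back(c,px(p,x0,y0),.008)[:2] for p in P]).astype('float32')
r=cv2.minAreaRect(W);print('stand',r)
pad=(a.min(2)>225)
for s,ce,_ in comps(pad): print('white',s,np.round(back(c,px(ce,x0,y0),.012),4), 2*np.sqrt(s/np.pi)/K*.003)
red=(a[...,0]-a[...,1]>60)
for s,ce,_ in comps(red): print('red',s,px(ce,x0,y0),np.round(back(c,px(ce,x0,y0),.024),4))
for nm,z,f_ in(('cell',.011,lambda a:a[...,2]>140),('spacer',.006,lambda a:a[...,0]>150),('top',.006,lambda a:a.max(2)>120)):
    u,v={'cell':(323,222),'spacer':(337,190),'top':(269,223)}[nm]
    a=up(c,u-12,u+12,v-12,v+12)
    for s,ce,m in comps(f_(a)):
        cn,_=cv2.findContours(m.astype('uint8'),0,2);e=cv2.minEnclosingCircle(cn[0])
        print(nm,s,np.round(back(c,px(ce,u-12,v-12),z),4),np.round(back(c,px(e[0],u-12,v-12),z),4),e[1]/K*2)
# side camera
c=robot.read_camera('side')
x0,y0=185,195;a=up(c,185,240,195,262).astype(int)
for s,ce,_ in comps(a[...,0]-a[...,1]>50): print('side red',s,px(ce,x0,y0),np.round(back(c,px(ce,x0,y0),.023),4))
big=max(comps(a.max(2)>105),key=lambda t:t[0]);cn,_=cv2.findContours(big[2].astype('uint8'),0,2)
q=cv2.approxPolyDP(cn[0],12,True)[:,0];print('side poly',[np.round(back(c,px(p,x0,y0),.008)[:2],4) for p in q])
for nm,z,f_ in(('cell',.011,lambda a:a[...,2]>140),('spacer',.006,lambda a:(a[...,0]>150)),('top',.006,lambda a:a.max(2)>120)):
    p=proj(c,{'cell':(.448,-.252,.01),'spacer':(.549,-.296,.006),'top':(.4457,-.086,.006)}[nm]);u,v=p.round().astype(int)
    a=up(c,u-11,u+11,v-8,v+8)
    for s,ce,m in comps(f_(a)):
        print('side',nm,s,np.round(back(c,px(ce,u-11,v-8),z),4))
E
```

```text
stand ((0.6259291172027588, 0.004793375730514526), (0.1024320125579834, 0.2669333517551422), 6.714520454406738)
white 10956 [ 0.6382 -0.0919  0.012 ] 0.04429067905416619
white 4562 [ 0.6369 -0.0291  0.012 ] 0.02858011470731669
white 2981 [0.5814 0.0572 0.012 ] 0.023102943449408293
white 1619 [0.5754 0.1113 0.012 ] 0.017025887186105777
red 646 [213.61377709 180.29682663] [0.5751 0.0879 0.024 ]
cell 11263 [ 0.4474 -0.2539  0.011 ] [ 0.4475 -0.254   0.011 ] 15.296708106994629
spacer 8864 [ 0.549 -0.3    0.006] [ 0.5488 -0.3     0.006 ] 15.688908576965332
top 11665 [ 0.4458 -0.0866  0.006 ] [ 0.4459 -0.0868  0.006 ] 15.511902809143066
side red 992 [224.08996976 241.44140625] [0.5731 0.0918 0.023 ]
side poly [array([ 0.6743, -0.1559]), array([ 0.671 , -0.1195]), array([ 0.6867, -0.1195]), array([0.6588, 0.1417]), array([0.5627, 0.1355]), array([ 0.5904, -0.1222]), array([ 0.6181, -0.127 ]), array([ 0.626 , -0.1629]), array([ 0.629 , -0.1255]), array([ 0.6592, -0.119 ])]
side cell 4533 [ 0.4466 -0.256   0.011 ]
side spacer 4604 [ 0.5481 -0.2994  0.006 ]
side top 6492 [ 0.4451 -0.0883  0.006 ]
```

```bash
cat > go.py <<'E'
import sys,numpy as np
from h import *
def go(x,y,z,yaw,p=None):
    s=robot.observe(); p=s['tool_pos'] if p is None else np.array(p)
    d=np.array([x,y,z])-p; X=np.array([np.cos(yaw),np.sin(yaw)]);Y=np.array([np.sin(yaw),-np.cos(yaw)])
    v=np.array([d[:2]@X,d[:2]@Y,-d[2]])*100; n=int(np.ceil(np.linalg.norm(v)/6.2)); print('cm',v.round(2),'rows',n,(v/n).round(3))
if __name__=='__main__':
    a=[float(v) for v in sys.argv[1:]]; go(*a[:4],a[4:] or None)
E
python3 go.py .447 -.2545 .10 .117; python3 go.py .6372 -.092 .10 1.688 .447 -.2545 .1
```

```text
cm [ 25.67 -19.59  12.67] rows 6 [ 4.278 -3.265  2.112]
cm [13.91 20.79 -0.  ] rows 5 [ 2.783  4.158 -0.   ]
```

Call:
apply_moves(motion="65 0 0 0 0 0 0.1525; 65 0 0 0 0 0 0.1525; 65 4.278 -3.265 2.112 0 0 0; 65 4.278 -3.265 2.112 0 0 0; 65 4.278 -3.265 2.112 0 0 0; 65 4.278 -3.265 2.112 0 0 0; 65 4.278 -3.265 2.112 0 0 0; 65 4.278 -3.265 2.112 0 0 0; 65 0 0 0 0 0 0; 65 0 0 0 0 0 0", force=5)

```text
time: 2.9
tool_pos: [0.4471, -0.2547, 0.1001]
tool_rot: [3.141, 0.0, 0.118]
contact_force: [-0.6, -0.3, 0.6]
opening: 0.0597
grip_force: 0.0
```

Call:
apply_moves(motion="65 0 0 3.2 0 0 0; 65 0 0 3.2 0 0 0; 65 0 0 3.2 0 0 0; 65 0 0 0 0 0 0; 30 0 0 0 0 0 0; 30 0 0 0 0 0 0; 30 0 0 0 0 0 0; 65 0 0 0 0 0 0; 65 0 0 0 0 0 0; 65 0 0 0 0 0 -0.1745; 65 0 0 0 0 0 -0.1745; 65 0 0 0 0 0 -0.1745; 65 0 0 0 0 0 -0.1745; 65 0 0 0 0 0 -0.1745; 65 0 0 0 0 0 -0.1745; 65 0 0 0 0 0 -0.1745; 65 0 0 0 0 0 -0.1745; 65 0 0 0 0 0 -0.1745; 65 0 0 0 0 0 0")

```text
time: 5.28
tool_pos: [0.447, -0.2543, 0.0038]
tool_rot: [-3.141, -0.0, 1.686]
contact_force: [0.6, 0.3, 1.0]
opening: 0.0599
grip_force: 0.0
```

Call:
apply_moves(motion="30 0 0 0 0 0 0; 30 0 0 0 0 0 0; 30 0 0 0 0 0 0; 30 0 0 0 0 0 0")

```text
time: 5.78
tool_pos: [0.447, -0.2545, 0.004]
tool_rot: [-3.142, 0.0, 1.687]
contact_force: [-0.1, -0.0, -1.0]
opening: 0.0455
grip_force: 5.0
```

Call:
apply_moves(motion="65 0 0 0 0 0 0; 65 0 0 0 0 0 0; 65 0 0 -5 0 0 0; 65 0 0 -5 0 0 0; 65 5 0 -2 0 0 0; 65 5 0 0 0 0 0; 65 5 0 0 0 0 0; 65 0 0 0 0 0 0; 65 0 0 0 0 0 0")

```text
time: 6.9
tool_pos: [0.4301, -0.1059, 0.1243]
tool_rot: [3.141, 0.001, 1.688]
contact_force: [0.7, 1.0, 0.1]
opening: 0.0594
grip_force: 0.0
```

```bash
cat > parts.py <<'E'
from m2 import *
def parts(which=('cell','spacer')):
    G={'cell':(.448,-.254,.01),'spacer':(.549,-.300,.006),'top':(.4457,-.087,.006)}
    for cam,w,h in(('top',12,12),('side',11,8)):
        c=robot.read_camera(cam)
        for nm,z,f_ in(('cell',.011,lambda a:a[...,2]>140),('spacer',.006,lambda a:a[...,0]>150),('top',.006,lambda a:a.max(2)>120)):
            if nm not in which: continue
            u,v=proj(c,G[nm]).round().astype(int); a=up(c,u-w,u+w,v-h,v+h)
            for s,ce,m in comps(f_(a)): print(cam,nm,s,np.round(back(c,px(ce,u-w,v-h),z),4))
E
python3 -c "
from parts import *
parts(); print(robot.observe()['time'])"
```

```text
top cell 11148 [ 0.4469 -0.2537  0.011 ]
top spacer 8738 [ 0.549 -0.3    0.006]
side cell 622 [ 0.4785 -0.284   0.011 ]
side cell 4404 [ 0.4458 -0.2559  0.011 ]
side spacer 4602 [ 0.5481 -0.2994  0.006 ]
7.0
```

```bash
python3 go.py .447 -.2545 .124 1.688;python3 go.py .447 -.2545 .004 1.688 .447 -.2545 .124; python3 go.py .6373 -.0925 .10 1.688 .447 -.2545 .1
```

```text
cm [-14.89  -0.05   0.  ] rows 3 [-4.963e+00 -1.500e-02  1.000e-03]
cm [ 0.  0. 12.] rows 2 [0. 0. 6.]
cm [13.86 20.79 -0.  ] rows 5 [ 2.773  4.159 -0.   ]
```

Call:
apply_moves(motion="65 -5 0 0 0 0 0; 65 -5 0 0 0 0 0; 65 -4.9 -0.05 0 0 0 0; 65 0 0 6 0 0 0; 65 0 0 4 0 0 0; 65 0 0 2 0 0 0; 65 0 0 0 0 0 0; 30 0 0 0 0 0 0; 30 0 0 0 0 0 0; 30 0 0 0 0 0 0; 30 0 0 -4.8 0 0 0; 30 0 0 -4.8 0 0 0; 30 2.772 4.158 0 0 0 0; 30 2.772 4.158 0 0 0 0; 30 2.772 4.158 0 0 0 0; 30 2.772 4.158 0 0 0 0; 30 2.772 4.158 0 0 0 0; 30 0 0 0 0 0 0; 30 0 0 0 0 0 0", force=15)

```text
time: 9.38
tool_pos: [0.6362, -0.0918, 0.0998]
tool_rot: [-3.141, 0.0, 1.688]
contact_force: [0.1, -0.9, -1.4]
opening: 0.0452
grip_force: 15.0
```

Call:
apply_moves(motion="30 0 0 2 0 0 0; 30 0 0 1.5 0 0 0; 30 0 0 0 0 0 0")

```text
time: 9.75
tool_pos: [0.6354, -0.0923, 0.0637]
tool_rot: [-3.139, -0.001, 1.686]
contact_force: [0.0, 0.3, -1.3]
opening: 0.045
grip_force: 15.0
```

```bash
python3 -c "
from m2 import *
c=robot.read_camera('side'); d=robot.read_camera('top')
print(proj(c,(.6373,-.0925,.058)),proj(d,(.6373,-.0925,.058)))
a=cv2.resize(c['img'][165:245,185:250,::-1],None,fx=6,fy=6,interpolation=2)
b=cv2.resize(d['img'][135:215,245:310,::-1],None,fx=6,fy=6,interpolation=2)
cv2.imwrite('pics/n1.png',np.hstack([a,b])); print(robot.observe()['tool_pos'])"
```

```text
[214.71069266 194.61614002] [271.98116256 158.40225661]
[ 0.63676908 -0.09230479  0.06530909]
```

View pics/n1.png

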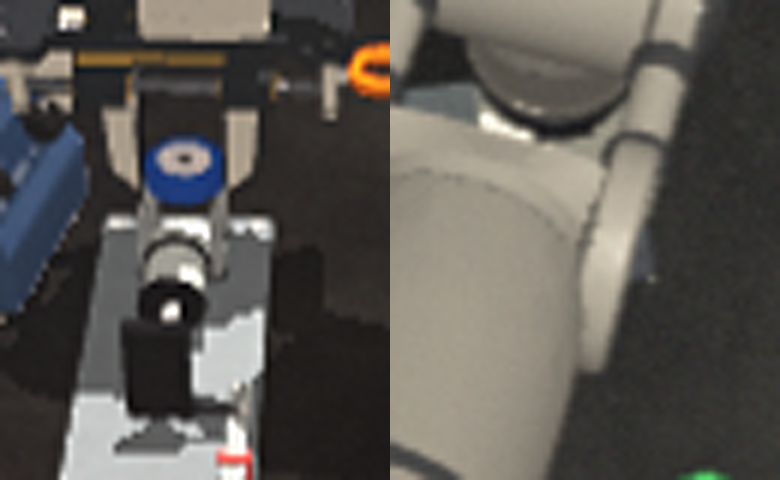

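The body hangs over the nest: in the left crop it is at (185,165) and the near posts are at (148,215) and (217,215). I'll lower it gently.

Call:
apply_moves(motion="30 0 0 0.5 0 0 0; 30 0 0 0.5 0 0 0; 30 0 0 0.5 0 0 0; 30 0 0 0.5 0 0 0; 30 0 0 0 0 0 0", force=10)

```text
time: 10.48
tool_pos: [0.6369, -0.0918, 0.0446]
tool_rot: [-3.141, 0.0, 1.687]
contact_force: [0.4, -0.8, -0.2]
opening: 0.0451
grip_force: 10.0
```

Call:
apply_moves(motion="30 0 0 0.5 0 0 0; 30 0 0 0.5 0 0 0; 30 0 0 0.5 0 0 0; 30 0 0 0.5 0 0 0; 30 0 0 0 0 0 0")

```text
time: 11.1
tool_pos: [0.6381, -0.092, 0.027]
tool_rot: [3.138, 0.002, 1.687]
contact_force: [-3.0, 1.7, 10.7]
opening: 0.0452
grip_force: 10.0
```

Call:
apply_moves(motion="30 0.05 -0.08 -0.1 0 0 0; 30 0 0 0 0 0 0; 30 0 0 0 0 0 0")

```text
time: 11.48
tool_pos: [0.6375, -0.0918, 0.0273]
tool_rot: [3.138, 0.002, 1.687]
contact_force: [1.2, -1.1, 5.8]
opening: 0.0456
grip_force: 10.0
```

Call:
apply_moves(motion="30 -0.02 0.03 0.2 0 0 0; 30 0 0 0.3 0 0 0; 30 0 0 0 0 0 0")

```text
time: 11.85
tool_pos: [0.639, -0.092, 0.0257]
tool_rot: [3.134, 0.003, 1.688]
contact_force: [-8.4, 2.1, 24.2]
opening: 0.0455
grip_force: 10.0
```

Call:
apply_moves(motion="30 0 0 -0.4 0 0 0; 30 0 0 0 0 0 0")

```text
time: 12.1
tool_pos: [0.6381, -0.0919, 0.0269]
tool_rot: [3.137, 0.002, 1.687]
contact_force: [0.5, 0.4, 9.6]
opening: 0.0457
grip_force: 10.0
```

```bash
python3 -c "
from m2 import *
c=robot.read_camera('side')
o=robot.observe();print(o['tool_pos'],o['contact_force'],o['torque'])
for z in(.012,.028,.058): print(proj(c,(.6373,-.0925,z)))
a=cv2.resize(c['img'][170:230,185:245,::-1],None,fx=10,fy=10,interpolation=2)
cv2.imwrite('pics/n2.png',a)"
```

```text
[ 0.63814027 -0.09185453  0.02691448] [-0.27190674  1.02220856  8.99107869] [-0.12900796 -1.00700524  0.04213941]
[215.26776175 205.28539726]
[215.0767985  201.62797658]
[214.71069266 194.61614002]
```

View pics/n2.png

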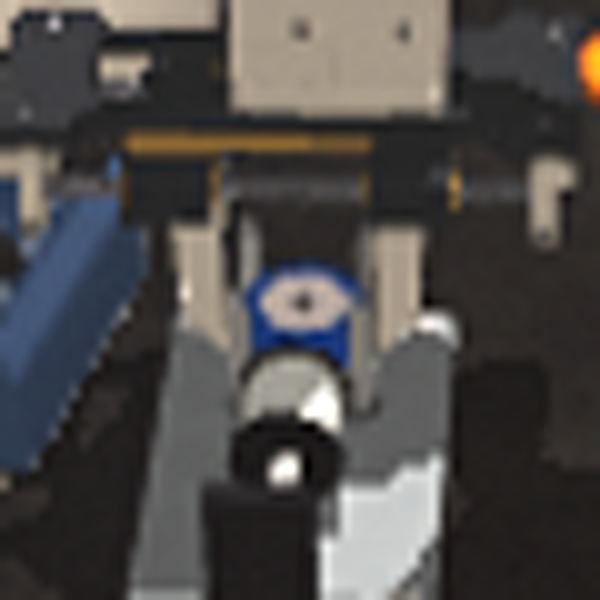

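The gripper body meets the blue stirrer box on its +x side (moment ≈ 0.11 m × Fz), while the part itself is already between the posts. I'll release it for a 10 mm guided drop, then check.

Call:
apply_moves(motion="30 0 0 -0.1 0 0 0; 30 0 0 0 0 0 0; 60 0 0 0 0 0 0; 60 0 0 0 0 0 0; 60 0 0 -5 0 0 0; 60 0 0 -2.5 0 0 0; 60 -6 0 0 0 0 0; 60 -6 0 0 0 0 0; 60 -3 0 0 0 0 0; 60 0 0 0 0 0 0")

```text
time: 13.4
tool_pos: [0.6529, -0.2429, 0.0998]
tool_rot: [-3.14, -0.001, 1.684]
contact_force: [-0.8, 0.4, -0.0]
opening: 0.0552
grip_force: 0.0
```

```bash
python3 -c "
from m2 import *
c=robot.read_camera('side');d=robot.read_camera('top')
print(robot.observe()['tool_pos'])
print(proj(c,(.6373,-.0925,.028)),proj(d,(.6373,-.0925,.028)))
a=cv2.resize(c['img'][175:235,185:245,::-1],None,fx=6,fy=6,interpolation=2)
b=cv2.resize(d['img'][130:190,240:300,::-1],None,fx=6,fy=6,interpolation=2)
cv2.imwrite('pics/n3.png',np.hstack([a,b]))
x0,y0=255,145
w=up(d,x0,290,y0,180).astype(int)
for nm,m in(('blue',w[...,2]-w[...,0]>25),):
  for s,ce,_ in comps(m):
    cn,_=cv2.findContours(_.astype('uint8'),0,2);e=cv2.minEnclosingCircle(cn[0]); print(nm,s,px(ce,x0,y0),back(d,px(ce,x0,y0),.025),back(d,px(e[0],x0,y0),.028),e[1]/K)
"
```

```text
[ 0.65314002 -0.23982569  0.10009821]
[215.0767985  201.62797658] [271.83625973 160.67380967]
blue 7094 [271.24460812 160.89073513] [ 0.63730762 -0.09070005  0.025     ] [ 0.63696355 -0.09069588  0.028     ] 7.954857349395752
```

View pics/n3.png

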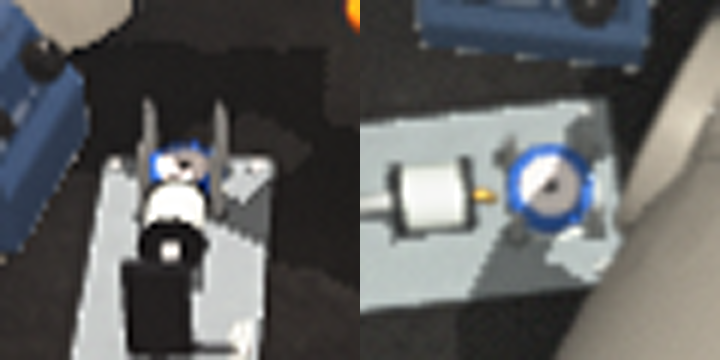

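```bash
python3 go.py .549 -.3007 .10 1.686 ; python3 go.py .637 -.0917 .10 1.686 .549 -.3007 .10; python3 go.py .4457 -.0874 .1 1.686 .637 -.0917 .1
```

```text
cm [-4.850e+00 -1.104e+01  1.000e-02] rows 2 [-2.425e+00 -5.522e+00  5.000e-03]
cm [19.75 11.14 -0.  ] rows 4 [ 4.937  2.786 -0.   ]
cm [  2.63 -18.95  -0.  ] rows 4 [ 0.657 -4.738 -0.   ]
```

Call:
apply_moves(motion="65 -2.425 -5.522 0 0 0 0; 65 -2.425 -5.522 0 0 0 0; 65 0 0 4 0 0 0; 65 0 0 3.9 0 0 0; 65 0 0 1.8 0 0 0; 65 0 0 0 0 0 0; 65 0 0 0 0 0 0; 30 0 0 0 0 0 0; 30 0 0 0 0 0 0; 30 0 0 0 0 0 0; 30 0 0 0 0 0 0", force=10)

```text
time: 14.88
tool_pos: [0.5501, -0.3018, 0.0049]
tool_rot: [3.14, 0.001, 1.687]
contact_force: [-0.5, 1.3, 6.1]
opening: 0.0453
grip_force: 10.0
```

Call:
apply_moves(motion="30 0 0 -2 0 0 0; 30 0 0 -3 0 0 0; 30 0 0 -4.7 0 0 0; 30 4.937 2.786 0 0 0 0; 30 4.937 2.786 0 0 0 0; 30 4.937 2.786 0 0 0 0; 30 4.937 2.786 0 0 0 0; 30 0 0 0 0 0 0; 30 0 0 1 0 0 0; 30 0 0 1 0 0 0; 30 0 0 0 0 0 0; 30 0 0 0 0 0 0")

```text
time: 16.38
tool_pos: [0.6373, -0.0933, 0.0809]
tool_rot: [-3.142, 0.0, 1.686]
contact_force: [-0.0, 0.2, -0.2]
opening: 0.0452
grip_force: 10.0
```

```bash
python3 -c "
from m2 import *
c=robot.read_camera('side')
o=robot.observe();p=o['tool_pos'];print(p,o['opening'],o['contact_force'])
x0,y0=195,165
w=up(c,x0,240,y0,215).astype(int)
for s,ce,_ in comps((w[...,0]-w[...,2]>70)&(w[...,0]>120)): print(s,px(ce,x0,y0))
print(proj(c,p+[0,0,.004]),proj(c,p+[0,0.023,.006]),proj(c,p+[0,-.023,.006]))
cv2.imwrite('pics/n4.png',cv2.resize(c['img'][160:220,185:245,::-1],None,fx=8,fy=8,interpolation=2))
"; python3 go.py .637 -.0917 .065 1.686
```

```text
[ 0.63746563 -0.0931487   0.08120791] 0.045132283611297085 [-0.45569429  0.10521006 -0.11962744]
663 [200.92430241 169.61321644]
442 [217.27205882 169.79835973]
6009 [214.63620195 189.76282451]
[214.35886415 187.96147573] [212.95043706 191.4691053 ] [215.67505595 183.59806513]
cm [ 0.15 -0.03  1.62] rows 1 [ 0.149 -0.03   1.621]
```

View pics/n4.png

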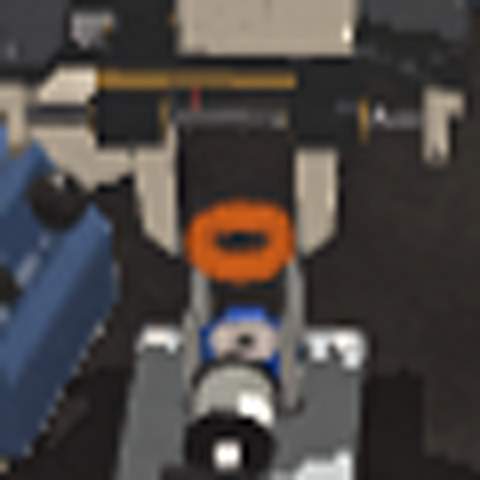

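The ring hangs level over the nest at (240,242) in the crop, in line with the posts at (200,290) and (292,290).

Call:
apply_moves(motion="30 0.04 -0.04 1 0 0 0; 30 0 0 1 0 0 0; 30 0 0 0.8 0 0 0; 30 0 0 0.8 0 0 0; 30 0 0 0.6 0 0 0; 30 0 0 0.3 0 0 0; 30 0 0 0 0 0 0; 30 0 0 0 0 0 0")

```text
time: 17.42
tool_pos: [0.637, -0.092, 0.0361]
tool_rot: [-3.142, 0.0, 1.687]
contact_force: [0.6, -1.1, -0.2]
opening: 0.0449
grip_force: 10.0
```

Call:
apply_moves(motion="30 0 0 0.2 0 0 0; 30 0 0 0.1 0 0 0; 30 0 0 0 0 0 0")

```text
time: 17.8
tool_pos: [0.637, -0.0921, 0.0331]
tool_rot: [3.141, 0.0, 1.687]
contact_force: [0.0, -0.5, 0.7]
opening: 0.0447
grip_force: 10.0
```

Call:
apply_moves(motion="60 0 0 0 0 0 0; 60 0 0 0 0 0 0; 60 0 0 -2 0 0 0; 60 0 0 -5 0 0 0; 65 -6 0 0 0 0 0; 65 -6 0 0 0 0 0; 65 -3 0 0 0 0 0; 65 0 0 0 0 0 0")

```text
time: 18.8
tool_pos: [0.6539, -0.2437, 0.1025]
tool_rot: [-3.141, 0.0, 1.684]
contact_force: [0.1, 0.8, -0.6]
opening: 0.0598
grip_force: 0.0
```

```bash
python3 -c "
from m2 import *
c=robot.read_camera('side');d=robot.read_camera('top')
o=robot.observe();p=o['tool_pos'];print(p,o['opening'])
for nm,cam,x0,y0,x1,y1 in(('side',c,200,185,232,215),('top',d,255,145,290,180)):
  w=up(cam,x0,x1,y0,y1).astype(int)
  for s,ce,m in comps((w[...,0]-w[...,2]>70)&(w[...,0]>120)):
    cn,_=cv2.findContours(m.astype('uint8'),0,2);e=cv2.minEnclosingCircle(cn[0])
    print(nm,s,px(ce,x0,y0),back(cam,px(ce,x0,y0),.036),'ring',back(cam,px(e[0],x0,y0),.036),e[1]/K)
  print(proj(cam,(.637,-.0917,.035)))
"; python3 go.py .4457 -.0874 .1 1.687; python3 go.py .637 -.0917 .1 1.687 .4457 -.0874 .1
```

```text
[ 0.65409278 -0.24053165  0.10261843] 0.05963632618790525
side 4711 [214.56435736 200.40205105] [ 0.63801245 -0.08883753  0.036     ] ring [ 0.63708627 -0.09062503  0.036     ] 6.545514106750488
[215.03268479 200.15751573]
top 7128 [270.8117284 159.9961069] [ 0.63754152 -0.08921228  0.036     ] ring [ 0.63671291 -0.08938712  0.036     ] 7.7086501121521
top 321 [259.97449377 162.02200156] [ 0.63096761 -0.05572786  0.036     ] ring [ 0.63103853 -0.05599953  0.036     ] 1.6547877788543701
[271.6107622  160.24565907]
cm [ 17.63 -18.92   0.26] rows 5 [ 3.525 -3.785  0.052]
cm [-2.65 18.95 -0.  ] rows 4 [-0.661  4.738 -0.   ]
```

Call:
apply_moves(motion="65 3.525 -3.785 0 0 0 0; 65 3.525 -3.785 0 0 0 0; 65 3.525 -3.785 0 0 0 0; 65 3.525 -3.785 0 0 0 0; 65 3.525 -3.785 0 0 0 0; 65 0 0 0 0 0 0; 65 0 0 5 0 0 0; 65 0 0 3 0 0 0; 65 0 0 1.8 0 0 0; 65 0 0 0 0 0 0; 65 0 0 0 0 0 0; 30 0 0 0 0 0 0; 30 0 0 0 0 0 0; 30 0 0 0 0 0 0; 30 0 0 0 0 0 0", force=12)

```text
time: 20.78
tool_pos: [0.4464, -0.0882, 0.0056]
tool_rot: [3.14, 0.001, 1.687]
contact_force: [0.4, 0.9, 6.4]
opening: 0.0444
grip_force: 12.0
```

Call:
apply_moves(motion="30 0 0 -2 0 0 0; 30 0 0 -3 0 0 0; 30 0 0 -4.8 0 0 0; 30 -0.661 4.738 0 0 0 0; 30 -0.661 4.738 0 0 0 0; 30 -0.661 4.738 0 0 0 0; 30 -0.661 4.738 0 0 0 0; 30 0 0 0 0 0 0; 30 0 0 1 0 0 0; 30 0 0 1 0 0 0; 30 0 0 0 0 0 0; 30 0 0 0 0 0 0")

```text
time: 22.28
tool_pos: [0.637, -0.0923, 0.0833]
tool_rot: [3.141, 0.0, 1.687]
contact_force: [0.9, -0.4, -0.3]
opening: 0.0441
grip_force: 12.0
```

```bash
python3 -c "
from m2 import *
c=robot.read_camera('side')
o=robot.observe();p=o['tool_pos'];print(p,o['opening'],o['contact_force'])
x0,y0=198,175;w=up(c,x0,232,y0,200).astype(int)
for s,ce,m in comps((w.min(2)>95)): print(s,px(ce,x0,y0))
print(proj(c,p))
cv2.imwrite('pics/n5.png',cv2.resize(c['img'][165:215,185:245,::-1],None,fx=8,fy=8,interpolation=2))"
python3 go.py .637 -.092 .043 1.687
```

```text
[ 0.63725902 -0.09233774  0.08347126] 0.04424862203236328 [-0.95615862 -0.38748366 -0.78842493]
4552 [203.17269881 182.22956942]
3473 [223.81012453 183.69934135]
5926 [214.69283665 191.26103189]
[214.39378854 188.52820962]
cm [ 0.04 -0.02  4.05] rows 1 [ 0.037 -0.022  4.047]
```

View pics/n5.png

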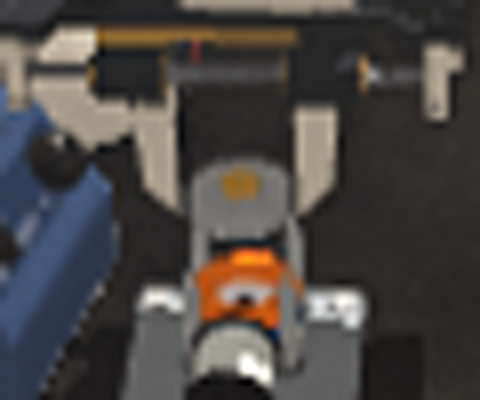

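The silver disc hangs level at (240,195) with its button up, and the ring sits flat below at (245,285). Lowering it.

Call:
apply_moves(motion="30 0.03 -0.02 1 0 0 0; 30 0 0 1 0 0 0; 30 0 0 0.8 0 0 0; 30 0 0 0.6 0 0 0; 30 0 0 0.3 0 0 0; 30 0 0 0 0 0 0; 30 0 0 0 0 0 0")

```text
time: 23.2
tool_pos: [0.6372, -0.092, 0.0463]
tool_rot: [3.141, 0.0, 1.687]
contact_force: [-0.7, 0.9, -0.6]
opening: 0.0447
grip_force: 12.0
```

Call:
apply_moves(motion="30 0 0 0.2 0 0 0; 30 0 0 0.1 0 0 0; 30 0 0 0 0 0 0")

```text
time: 23.58
tool_pos: [0.6372, -0.092, 0.0437]
tool_rot: [3.141, 0.0, 1.687]
contact_force: [-1.3, -0.2, 4.5]
opening: 0.0441
grip_force: 12.0
```

Call:
apply_moves(motion="60 0 0 0 0 0 0; 60 0 0 0 0 0 0; 60 0 0 -2 0 0 0; 60 0 0 -6 0 0 0; 60 -6 0 -2 0 0 0.1745; 60 0 0 0 0 0 0.1745; 60 0 0 0 0 0 0.1745; 60 0 0 0 0 0 0.1745; 60 0 0 0 0 0 0.1745; 60 0 0 0 0 0 0.1745; 60 0 0 0 0 0 0.1745; 60 0 0 0 0 0 0.1745; 60 0 0 0 0 0 0.1745; 60 0 0 0 0 0 0")

```text
time: 25.32
tool_pos: [0.6438, -0.1508, 0.1424]
tool_rot: [-3.141, 0.0, 0.118]
contact_force: [-0.7, 0.0, 0.3]
opening: 0.0551
grip_force: 0.0
```

```bash
python3 -c "
from m2 import *
c=robot.read_camera('side');d=robot.read_camera('top')
o=robot.observe();print(o['tool_pos'],o['tool_rot'])
x0,y0=200,180;w=up(c,x0,232,y0,215).astype(int)
for s,ce,m in comps((w[...,0]-w[...,2]>60)&(w[...,0]>100)): print('side orange/yellow',s,px(ce,x0,y0))
print('ring',proj(c,(.637,-.091,.035)),'button',proj(c,(.637,-.091,.052)))
for t in('top_disc','spacer','cell_body','paddle','pointer','mark'):
  for cam,n in((c,'side'),(d,'top')):
    for e in robot.search_frame(t,cam)[:3]:
      if e['centre'][0]>.53: print(n,t,np.round(e['centre'],3),round(e['score'],2))
for cam,n in((c,'side'),(d,'top')):
  for e in robot.trace('paddle',cam)[:2]:
    ys,xs=np.nonzero(e['pixels']);print(n,'trace',len(xs),xs.min(),xs.max(),ys.min(),ys.max(),round(e['score'],2))
q=c['img'][195:265,180:245,::-1];r=d['img'][130:195,190:295,::-1]
a=cv2.resize(q,(450,485),interpolation=2);b=cv2.resize(r,None,fx=3.3,fy=3.3,interpolation=2);b=cv2.copyMakeBorder(b,0,485-b.shape[0],0,0,0)
cv2.imwrite('pics/n6.png',np.hstack([a,b])); np.savez('shot.npz',side=c['img'],top=d['img']); print(a.shape,b.shape)
for y in(.055,.065,.075):
  P=np.array([.627,-.0073])+y*np.array([-.117,.993]); print(y,proj(c,[*P,.085]),proj(c,[*P,.05]),proj(d,[*P,.085]))
"
```

```text
[ 0.6438778  -0.15082401  0.142576  ] [-3.14158018e+00  2.07425726e-04  1.20433995e-01]
side orange/yellow 822 [215.02539538 197.04273114]
side orange/yellow 289 [210.61872837 203.60358997]
side orange/yellow 447 [217.99594519 204.10388702]
ring [214.99253622 200.28012287] button [214.78477904 196.30326215]
side paddle [0.617 0.062 0.054] 0.45
side trace 178 205 216 217 234 0.53
(485, 450, 3) (485, 346, 3)
0.055 [210.68500293 215.00777046] [211.23570908 223.72655954] [225.26667886 161.526992  ]
0.065 [210.38807379 217.12786082] [210.94835836 225.86943664] [221.93595275 161.89435579]
0.075 [210.08674989 219.27932993] [210.65683558 228.04342624] [218.60478461 162.26176834]
```

View pics/n6.png

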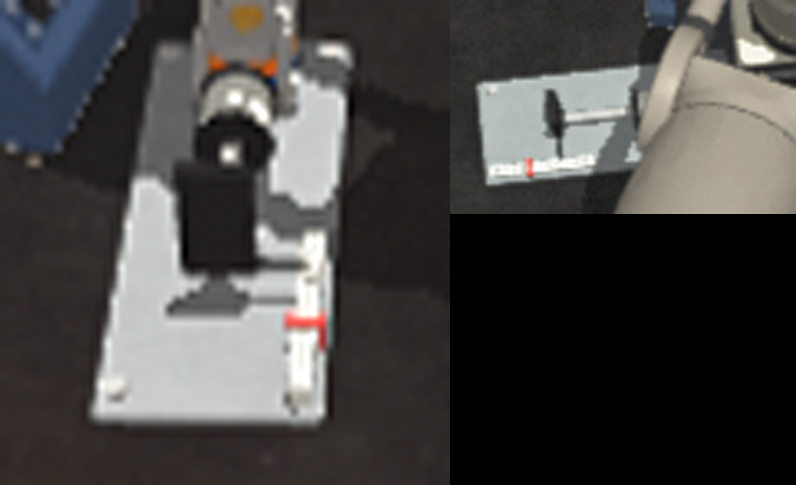

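```bash
cat > st.py <<'E'
from m2 import *
O=np.array([.627,-.0073]);Yx=np.array([-.117,.993]);Xx=np.array([.993,.117])
def st(P): d=np.array(P)[:2]-O; return np.round([d@Xx*1000,d@Yx*1000],1)
def prof(c,cam,xs,z,lo,hi,color):
    # darkness/redness profile along stand y at given stand x and z
    f=c['img'].astype('float32')
    ys=np.arange(lo,hi,.0005); acc=0
    for x in xs:
        b={'top':[0,.0008,0],'side':[-.0008,-.0014,0]}[cam]
        uv=np.array([proj(c,np.r_[O+x*Xx+y*Yx,z]+b) for y in ys]).astype('float32')
        s=cv2.remap(f,uv[:,0].reshape(1,-1),uv[:,1].reshape(1,-1),cv2.INTER_CUBIC)[0]
        acc=acc+(s[:,0]-s[:,1] if color=='red' else -s.mean(1))
    acc=acc-np.median(acc); i=np.argmax(acc); m=slice(max(i-12,0),i+13); w=np.clip(acc[m]-.4*acc[i],0,None)
    return round(1000*(w*ys[m]).sum()/w.sum(),1), round(float(acc[i]),0)
E
python3 - <<'E'
from st import *
for cam in('top','side'):
    c=robot.read_camera(cam)
    print(cam,'mark',[prof(c,cam,[x],.025,.08,.125,'red') for x in(-.044,-.04,-.036)],'pointer arm',[prof(c,cam,[x],.0275,.05,.085,'dark') for x in(-.034,-.03,-.026,-.022)])
E
```

```text
top mark [(np.float64(100.1), 134.0), (np.float64(99.3), 112.0), (np.float64(99.6), 134.0)] pointer arm [(np.float64(69.2), 88.0), (np.float64(70.1), 116.0), (np.float64(69.8), 116.0), (np.float64(69.6), 100.0)]
side mark [(np.float64(106.2), 161.0), (np.float64(106.4), 160.0), (np.float64(106.2), 166.0)] pointer arm [(np.float64(72.6), 88.0), (np.float64(72.7), 90.0), (np.float64(72.8), 89.0), (np.float64(72.5), 113.0)]
```

```bash
python3 go.py .6189 .0612 .142 .118; python3 go.py .6189 .0612 .052 .118 .6189 .0612 .142
```

```text
cm [ 1.000e-02 -2.135e+01  8.000e-02] rows 4 [ 3.000e-03 -5.338e+00  1.900e-02]
cm [0. 0. 9.] rows 2 [0.  0.  4.5]
```

Call:
apply_moves(motion="55 0 -5.338 0 0 0 0; 55 0 -5.338 0 0 0 0; 55 0 -5.338 0 0 0 0; 55 0 -5.338 0 0 0 0; 55 0 0 0 0 0 0; 55 0 0 0 0 0 0; 55 0 0 3 0 0 0; 55 0 0 3 0 0 0; 55 0 0 2 0 0 0; 55 0 0 1 0 0 0; 55 0 0 0 0 0 0; 2 0 0 0 0 0 0; 2 0 0 0 0 0 0; 2 0 0 0 0 0 0; 2 0 0 0 0 0 0; 2 0 0 0 0 0 0", force=30)

```text
time: 28.22
tool_pos: [0.6192, 0.0608, 0.053]
tool_rot: [3.141, -0.0, 0.117]
contact_force: [0.3, -1.8, 0.5]
opening: 0.0099
grip_force: 30.0
```

Call:
apply_moves(motion="2 0 -0.7 0 0 0 0; 2 0 -0.7 0 0 0 0; 2 0 -0.7 0 0 0 0; 2 0 -0.7 0 0 0 0; 2 0 0 0 0 0 0; 2 0 0 0 0 0 0; 2 0 0 0 0 0 0")

```text
time: 29.1
tool_pos: [0.616, 0.0878, 0.053]
tool_rot: [3.139, -0.0, 0.117]
contact_force: [-0.0, -8.6, 1.1]
opening: 0.0101
grip_force: 30.0
```

```bash
cat > chk.py <<'E'
from st import *
o=robot.observe();print(o['time'],o['tool_pos'],'tcp st',st(o['tool_pos']),o['contact_force'],o['grip_force'])
for cam in('top','side'):
    c=robot.read_camera(cam)
    print(cam,'mark',[prof(c,cam,[x],.025,.085,.125,'red') for x in(-.044,-.04,-.036)],'arm',[prof(c,cam,[x],.0275,.082,.115,'dark') for x in(-.034,-.03,-.026,-.022)])
    u,v=proj(c,np.r_[O-.04*Xx+.1*Yx,.025]).round().astype(int)
    print('center px',u,v)
    t=c['img'][v-5:v+6,u-7:u+8].astype(int)
    print('R-G\n',t[...,0]-t[...,1]);print('G\n',t[...,1])
E
python3 chk.py
```

```text
29.1 [0.61597705 0.08782499 0.05295942] tcp st [ 0.2 95.7] [-0.03667979 -8.55678235  1.09116382] 30.000941455364227
top mark [(np.float64(100.1), 3.0), (np.float64(106.2), 4.0), (np.float64(105.8), 4.0)] arm [(np.float64(85.3), 104.0), (np.float64(85.2), 100.0), (np.float64(85.1), 93.0), (np.float64(85.1), 85.0)]
center px 214 180
R-G
 [[10  8  8 10 11 11 10 10 10  9  5  5  3  0 -9]
 [ 8  8  7  8  8 11 11 10 10  8  4  6  4 -2 -9]
 [ 7  7  7  9 11  9 10 11 12  7  5  7  5 -2 -8]
 [ 8  7  9  8 10 10 11  8 11  8  7  4  5 -3 -3]
 [ 5  6  7  9 11 11  9  7  9  8  6  5  4 -2 -2]
 [ 6  6  7  9 11 11  8  6  9  8  8  6  5  0 -1]
 [ 7  5  7  9  9 10 10 10 10  8  7  7  4  0 -5]
 [ 7  7  6  9 11 10 10 10  9  9  5  3  5 -1 -7]
 [ 5  6  6  9 11 10 10 10  9  8  3  5  4  0 -5]
 [ 6  6  6  8 10 10 10  9 10  9  6  6  6  2 -2]
 [ 6  4  6  7  9 10 11  9 10  7  7  6  6  2  0]]
G
 [[160 162 152 181 184 186 190 190 190 148 105  91  93 107 176]
 [145 155 153 186 192 191 192 197 196 151 105  90  94 132 183]
 [137 137 146 189 196 198 200 203 203 157 102  89  94 140 197]
 [136 131 142 189 195 200 203 208 207 161
[... 1388 characters left out ...]
4]]
G
 [[159 155 154 190 204 216 255 240 255 191 205  38  38  42  42]
 [146 143 174 195 203 217 255 237 240 180 212  38  40  44  44]
 [103 155 213 209 206 210 255 242 255 163 202  37  42  44  45]
 [ 76 189 184 178 174 151 242 243 255 185 193  32  40  45  44]
 [ 32  29  28  49  27  22  49 210 204 176 186  34  41  43  45]
 [ 69  68  75 151  75  50  62 159 153 126 173  35  41  43  43]
 [ 97  94 104 214 106  49  53  51  50  68 132  38  41  43  41]
 [ 94  96 146 211 143  94  76  78  91  68 127  36  40  43  43]
 [ 93 102 191 186 186 169 125 143 153  59 121  38  43  41  41]
 [ 94  92  91  85  87 139 119 154 134  45  90  39  44  42  43]
 [ 94  96  93  88 105 242 173 128 126  65  51  40  43  43  44]]
```

```bash
python3 - <<'E'
from st import *
s=np.load('shot.npz')['side'].astype(int); c=robot.read_camera('side'); n=c['img'].astype(int)
for a in(s,n): print((a[236:246,214:231,0]-a[236:246,214:231,1]));print(a[236:246,214:231,1])
print('old pointer G');print(s[228:240,214:228,1])
for y in(.095,.1,.105): print(y,[proj(c,np.r_[O-.04*Xx+y*Yx,z]+[-.0008,-.0014,0])[1].round(2) for z in(.02,.025,.0275)])
E
```

```text
[[ -3  -1  -1  -3  -1  -1  -3  -3  -1   0   1   1   1  -4   4   5   5]
 [  0  -1  -3  -2  -1  -2  -3  -3  -2   0   1   0  -1  -4   5   5   5]
 [  1  -1  -2  -2   0   0   0  -4   0   0   0   0  -5  -4   5   5   5]
 [  1  -1  -3  -4   0  -2  -3  15  21   5   4   0  15  -6   5   6   6]
 [ -2  -1  -2  -2  -4  -4  -1  85  67  16  18  15 112 -10   4   5   6]
 [ -2  -4  -3  -1  -3  -2   0 130 165 163 162 160 179 -10   4   6   6]
 [ -1  -2  -3  -3  -4  -5  -5  40  29  41  40  35 117  -9   4   5   4]
 [ -4   0  -4  -3  -3  -3  -4  -6   0  -4  -1  -2 111  -8   3   5   6]
 [ -2  -3  -3  -3  -1  -4   0  -2   1   1   0   2 112  -6   5   5   6]
 [ -1  -1   0  -1  -4  -3   0  -1   0   1   0   4  51  -2   4   5   6]]
[[192 187 208 209 207 206 207 205 218 255 240 244 180 211  39  42  43]
 [ 89  95 185 183 181 181 180 178 194 255 241 255 162 201  37  43  45]
 [ 91  90 133 131 127 129 127 126 133 249 243 255 183 191  32  42  46]
 [ 90 141 208 208 205 206 206 197 204 247 247 255 173 185  34  42  45]
 [137 204 200 199 204 204 203 149 188 239 237 240 130 171  35  43  43]
 [201 200 198 198 200 201 199 101 
[... 1965 characters left out ...]
198 199 232 241 250 250  84]
 [ 30  28  27  55  94 132 130 130 132 155 227 255 224 133]
 [ 24  24  23  55  76  76  74  77  75  99 161 255 191 209]
 [ 83  81  85 148 173 175 176 176 176 208 226 229 190 204]
 [182 177 177 209 206 205 207 207 211 248 167 187 192 206]
 [192 187 208 209 207 206 207 205 218 255 240 244 180 211]
 [ 89  95 185 183 181 181 180 178 194 255 241 255 162 201]
 [ 91  90 133 131 127 129 127 126 133 249 243 255 183 191]
 [ 90 141 208 208 205 206 206 197 204 247 247 255 173 185]]
0.095 [np.float64(239.64), np.float64(238.45), np.float64(237.85)]
0.1 [np.float64(240.78), np.float64(239.58), np.float64(238.98)]
0.105 [np.float64(241.92), np.float64(240.73), np.float64(240.12)]
```

Side pixels put the pointer's arm at row 239.1 and the clip's white line at about 240.2. With the pointer's extra height that means about 2 mm short, and the top view agrees. Pulling a little more.

Call:
apply_moves(motion="2 0 -0.22 0 0 0 0; 2 0 0 0 0 0 0; 2 0 0 0 0 0 0; 2 0 0 0 0 0 0")

```text
time: 29.75
tool_pos: [0.6158, 0.0899, 0.053]
tool_rot: [3.139, -0.0, 0.117]
contact_force: [-0.1, -7.9, 1.7]
opening: 0.0095
grip_force: 30.0
```

```bash
python3 - <<'E'
from st import *
o=robot.observe();print(o['time'],st(o['tool_pos']),o['contact_force'],o['grip_force'])
c=robot.read_camera('side'); n=c['img'].astype(int)
print((n[236:245,214:229,0]-n[236:245,214:229,1]));print(n[236:245,214:229,1])
x0,y0=200,180;w=up(c,x0,232,y0,215).astype(int)
for s,ce,m in comps((w[...,0]-w[...,2]>60)&(w[...,0]>100)): print(s,px(ce,x0,y0))
E
```

```text
29.75 [ 0.2 97.8] [-0.05944535 -7.91897328  1.66759613] 30.001076459884644
[[ 13  13   9  12  13  11   0  -2  -2   0   2   2  -1  -4   3]
 [ 10  10   6   7   4   1  -3  -3  -2   0   1   0  -2  -5   4]
 [  3   1   0  -2  -5  -3   0  -4  -2   0   0   0  -3  -5   3]
 [  2   2   1   2   3   3   1  -2  -4  -2   8   0   4  -4   4]
 [  3   2   2   0   1   0   1  38  56  56  60  31  51  -7   4]
 [  2   0   0   0  -1  -2  -1  77 119 119 118 118 112  -8   4]
 [  0   0  -1  -1  -1  -3  -5  43  59  74  72  69 120  -8   3]
 [ -1   0  -2  -2  -1  -4  -5  -7  -4  -4  -5  -1 112  -8   3]
 [ -1  -1  -1   0   0  -2   1  -4   2   2   0   3 111  -7   3]]
[[150 148 127 154 151 162 198 203 217 255 236 241 180 211  38]
 [101  99  92 135 171 194 208 204 209 255 241 255 162 202  37]
 [ 23  25  51  94 192 186 181 184 161 247 243 255 184 194  33]
 [ 29  27  35  32  46  42  44  85  89 155 212 255 174 186  34]
 [ 27  28  44  54  52  55 112  54  31  37 116 149 125 173  36]
 [ 44  57  85  98  97 105 214 106  49  54  51  51  70 132  36]
 [ 83  98  97  95  95 146 210 142  92  78  79  92  67 126  36]
 [ 97  96  95  94 101 191 188 209 168 124 141 153  67 128  38]
 [ 94  95  95  94  94  88  92 178 137 120 154 134  62 112  39]]
249 [219.15336345 210.01681727]
```

Call:
apply_moves(motion="2 0 -0.07 0 0 0 0; 2 0 0 0 0 0 0; 2 0 0 0 0 0 0; 2 0 0 0 0 0 0")

```text
time: 30.3
tool_pos: [0.6157, 0.0905, 0.053]
tool_rot: [3.139, -0.0, 0.117]
contact_force: [1.5, -10.1, 1.0]
opening: 0.0094
grip_force: 30.0
```

```bash
python3 -c "
from cell import robot
o=robot.observe();print(o['time'],o['tool_pos'],o['contact_force'],o['grip_force']);print(robot.hand_in())"
```

```text
30.3 [0.61566091 0.09050737 0.0529625 ] [  1.48876641 -10.0613866    0.96098292] 30.001267790794373
the job is handed in; nothing more can be done
None
```

I handed the job in at 30.3 s with body, ring and disc stacked in the nest and the plunger still held by its paddle. By my measurements the pointer is within about 1–2 mm of the clip's white line. No verdict came back, and I did not re-check the stack or the bottles and beaker after the pull.

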